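Stow the espresso cup and wedge the travel case shut

TASK

Get the espresso cup ready for the road: stand it upright inside the open wooden travel case, then take the case's wooden lid, start its narrow end into the dovetail ways at the wide end of the case and slide it along until it wedges tight, with the ends of the lid about flush with the ends of the case. Leave the mug and the jam jar on the worktop where they stand, and let go of everything.

Things in the scene. Friction and masses are not known exactly. Their poses are not given: they have to be found in the camera images.
- case: Open wooden travel case, screwed to the worktop: 144 mm long (x), 148 wide (y), 84 high, and a 16 mm flat screw tab at each end. Origin: centre of underside; z up. Floor 8 mm above origin; clear opening 124 (x) x 96 mm (y). End walls 72 mm high. Ledges along both long sides, tops at 72 mm, carry the lid; above each an undercut jaw up to 84 mm. Lid enters at the -x end and slides towards +x.
- case_mouth (a point): Middle of the case's -x end at ledge height, 72 mm above and 72 mm behind (-x) the case's origin; axes as the case. Here the dovetail ways begin: 131 mm apart at the ledge, narrowing evenly to 107 mm at the case's +x end; 14 mm less at the jaws' top. Both ends of the ways are open: only the wedging stops the lid.
- lid: Loose wooden lid, about 0.25 kg, flat on the worktop, right way up: plate 144 mm long (x), 12 thick, slanting dovetail sides; underside 131 mm wide at its -x end, 107 at its +x end (goes in first); top 14 mm narrower. Origin: centre of underside; z up. Home: origin 72 mm above the case's, axes parallel, ends flush. Drawn back by d it has 0.08 d of play on each side.
- lid_grip (a point): Point to grip on the lid, on its grip bar, 36 mm above the lid's origin; axes as the lid. The dark bar stands across the lid's middle: 14 mm thick (x), 60 mm long (y), from 12 to 42 mm above the lid's underside. Grip it with the fingers closing along x. The lid stops firmly with its ends flush: push it there along x until the push reaches 10 to 20 N and it wedges, and stays stuck when let go.
- espresso_cup: Loose white espresso cup, upright, 60 mm high, about 0.12 kg. Origin: on its underside, in the middle of its outline with the handle; z up. The round body is 50 mm across and centred 15 mm from the origin along +y; the handle points to -y and reaches 41 mm from the origin. Grasp across the body along its x.
- mug: Bystander: large cream mug, 80 mm across, 94 mm high; origin at the centre of its underside. Leave it where it stands.
- jam_jar: Bystander: glass jam jar with a white cap, on the worktop to the left of the case, 65 mm across, 94 mm high; origin at the centre of its underside. Leave it where it stands.
- way_left: The jaw (dovetail way) along the case's +y side, 144 mm long; fixed to the case, and its origin and axes are the case's.
- way_right: The jaw (dovetail way) along the case's -y side, 144 mm long; fixed to the case, and its origin and axes are the case's.

How it is judged:
By the outcome, as a careful person would: the job done as asked, in the order asked, and still so for the second after the job is handed in, with the robot touching nothing.
It also fails if it takes over 58 s, if anything falls off the work surface, if the arm or the gripper's body presses on something with over 40 N, if the wrist force passes 120 N, or if a joint passes its speed limit or range.

ROBOT

A 6-joint arm with a two-finger parallel gripper is mounted at the origin on a cart in front of the work surface, level with it; the furniture and walls round the work are solid. World frame = base frame: x ahead of the robot, y to its left, z up, the work surface at z = 0. Lengths are in m, angles in degrees, forces in N, time in s.
With the tool pointing down it reaches from about 0.4 to 0.825 m from the base axis. Payload 7 kg.
Tool frame: the origin (TCP) lies midway between the tips of the shut fingers; the grasp point (between the pads) lies 19 mm behind it; z points along the fingers, y is the line along which they close (so a half turn about z gives the same grasp; the last joint's range is limited). The gripper opens to 88 mm and grips with 3 to 60 N. Pads are 19 mm wide; open, the fingers measure 130 mm over their backs; the gripper's body (78 mm by 193 mm) begins 47 mm behind the grasp point.
Start: joints at [-47.836, 20.546, 0.682, 0, -70.136, -16.507], TCP at [0.292, -0.608, 0.227] pointing down, gripper open.
Joint ranges: [-176.03, 176.03], [-82.01, 121.73], [-58.28, 71.71], [-173.87, 95.51], [-174.79, -0.11], [-173.66, 173.66]. Speed limits (degrees/s): [136.94, 136.94, 172.46, 180, 180, 180].

INTERFACE

Orientations are given as a 3x3 rotation matrix whose columns are the frame's x, y, z axes.
In Python, from rig import robot, jaws, solver, imaging, order, nets gives the robot as it stands. Calls block until the motion is done:
- robot.goto(position, orientation): joint-space move of the TCP to a pose.
- robot.servo_line(position, ori=None, speed=0.15): straight line of the TCP; ori=None keeps the orientation; speed is the mean speed in m/s.
- robot.movej(angles): joint-space move.
- jaws.move_gripper(opening): opening from 0.0 (shut) to 1.0 (fully open); the grip force is fixed at half the most; returns when the fingers have stopped.
- robot.dwell(seconds).
- solver.ik(position, orientation): joint angles nearest the present ones, or None.
- robot.get_state(): the state.
- imaging.grab_frame(name): name is "side" or "top" or "wrist"; returns (picture, depth): 420x560x3 uint8, red, green, blue; 420x560 float32, m along the optical axis (not along the pixel's ray), 0 where there is no reading.
- imaging.camera_info(name): a dict with "vfov" (degrees; the focal length in pixels is half the picture's height over the tangent of half this angle, whatever the lens; pixels are square), "cx", "cy" (the principal point, pixels), "view" (4x4, takes a point from world to camera coordinates); the wrist camera has in their place "T_tool_cam" (4x4, takes a point from camera to tool coordinates, whose origin is the TCP and whose axes are the flange's). Camera axes: x right, y down, z forward; pixel columns grow to the right and rows downward; lengths in m; the calibration is good to about 2 mm. A picture is of the moment at which its call begins: read the wrist's pose just before it. camera_info takes no time and is no camera call.
A pose or a line that the arm cannot do raises robot.Unreachable and nothing moves.
- order.job_done(): hands the job in; it is judged then, once.
Trained networks look in the newest picture that a camera, given by its name, has taken for a name from the list of things; names that differ only in an ending like _2 or _b are one class to them, and where a whole thing is asked for, a point or a joint stands for the part that bears it (a point fixed in the world has none). Each returns a list of dicts, best first, with "p" (0 to 1); they miss things now and then, are a little off and sometimes report something else, mostly with a low value. They report only what shows in the picture. A call takes as long as a camera call.
- nets.search_frame(camera, label): "bbox" ([centre column, centre row, width, height] in pixels, round what is visible of it).
- nets.landmark_of(camera, label): "pixel" ([column, row] in pixels: a listed point, or the origin of a listed thing).
The state is a dict: "t": time; "qpos": joint angles; "qvel": joint speeds; "effort": joint torques, N m; "position": TCP position; "tcp_rot": TCP orientation; "force": force on the tool from outside, world axes, zero at the start; "ft_torque": the same for the moment, N m; "grip_width": opening from 0.0 (shut) to 1.0 (fully open); "finger_force": force on a finger pad.
Only numpy, scipy, OpenCV 4.12 (cv2) and the standard library are available. Lean on these libraries where they do the work, as an engineer would, in place of code of your own. Each camera call takes 0.05 s, during which the arm holds its last target. There are 200 camera calls.

## Working session

There is one attempt and no reset: what is moved stays moved. The work goes in short steps, each a Python script; the robot and the scene stay as the last script left them, time stands still between calls to the robot, and variables do not carry over. Pictures are saved under pics/ and viewed, at most 10 in all, crops included, and the job is handed in when it is done.

```bash
mkdir -p pics; ls
python3 - <<'E'
from rig import robot, jaws, solver, imaging, order, nets
import cv2,numpy as np
for c in ("top","side"):
    im,d=imaging.grab_frame(c); cv2.imwrite(f"pics/{c}0.png",im[:,:,::-1]); np.save(f"pics/{c}0.npy",d)
    print(c,imaging.camera_info(c))
    for n in ("case","case_mouth","lid","lid_grip","espresso_cup","mug","jam_jar"):
        print(n,[(np.round(r["bbox"]).tolist(),round(r["p"],2)) for r in nets.search_frame(c,n)[:2]],[(np.round(r["pixel"],1).tolist(),round(r["p"],2)) for r in nets.landmark_of(c,n)[:2]])
print(imaging.camera_info("wrist"),robot.get_state())
E
```

```text
pics
rig.py
top {'vfov': 45.51220709556527, 'cx': 282.411979202509, 'cy': 209.25618474773268, 'view': array([[-6.19853904e-02, -9.98076660e-01,  8.90367469e-04,
         4.41651225e-02],
       [-9.72011465e-01,  6.01640243e-02, -2.27099101e-01,
         5.91467072e-01],
       [ 2.26608744e-01, -1.49422738e-02, -9.73871247e-01,
         1.02305143e+00],
       [ 0.00000000e+00,  0.00000000e+00,  0.00000000e+00,
         1.00000000e+00]])}
case [([242.0, 256.0, 84.0, 87.0], 0.59)] [([242.8, 258.0], 0.75), ([394.7, 259.8], 0.67)]
case_mouth [([245.0, 256.0, 81.0, 91.0], 0.96)] [([274.5, 241.9], 0.92)]
lid [([395.0, 264.0, 65.0, 61.0], 0.78)] [([396.9, 260.7], 0.95)]
lid_grip [([395.0, 263.0, 67.0, 56.0], 0.91)] [([400.0, 257.5], 0.57)]
espresso_cup [([325.0, 180.0, 33.0, 29.0], 0.72), ([399.0, 262.0, 68.0, 55.0], 0.5)] [([324.1, 180.6], 0.69)]
mug [([265.0, 155.0, 36.0, 41.0], 0.6)] [([263.8, 157.4], 0.58)]
jam_jar [([170.0, 306.0, 42.0, 32.0], 0.58)] [([172.8, 305.0], 0.72)]
side {'vfov': 47.639852920530714, 'cx': 270.44774973427695, 'cy': 212.50062190970843, 'view': array([[-0.96895
[... 1245 characters left out ...]
e-03,
       -7.01358839e+01, -1.65063833e+01]), 'qvel': array([ 0.05905808, -0.0439001 , -0.05322391, -0.07351445,  0.03823453,
       -0.04445565]), 'effort': array([ 1.14145478e-03, -5.82381141e+01,  2.93291795e+01,  7.00230092e+00,
        1.23820888e-02, -5.85136036e-05]), 'position': array([ 0.29228484, -0.60841238,  0.22654964]), 'tcp_rot': array([[-9.01387299e-01, -4.33013783e-01,  4.10059243e-05],
       [-4.33013782e-01,  9.01387299e-01,  3.77068559e-05],
       [-5.32898077e-05,  1.62323506e-05, -9.99999998e-01]]), 'force': array([-0.52784107,  0.30230249,  0.4279896 ]), 'ft_torque': array([0.03099026, 0.02223401, 0.07219055]), 'finger_force': 0.0, 'grip_width': 0.998461612686204}
```

Run:
```python
import cv2
a=cv2.imread("pics/top0.png")[110:350,130:450]; b=cv2.imread("pics/side0.png")[160:400,180:440]
cv2.imwrite("pics/t1.png",cv2.resize(a,None,fx=2.5,fy=2.5,interpolation=2)); cv2.imwrite("pics/s1.png",cv2.resize(b,None,fx=2.5,fy=2.5,interpolation=2))
```

```text
(no output)
```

View pics/t1.png

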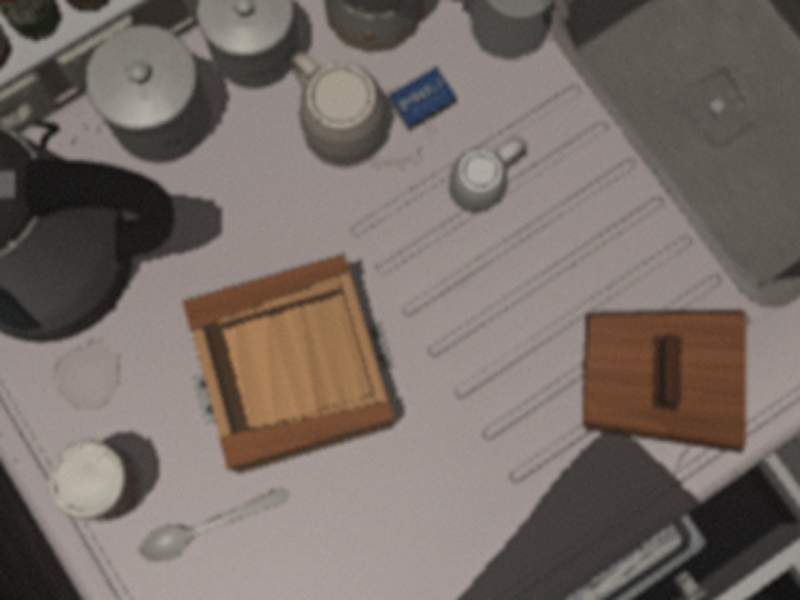

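View pics/s1.png

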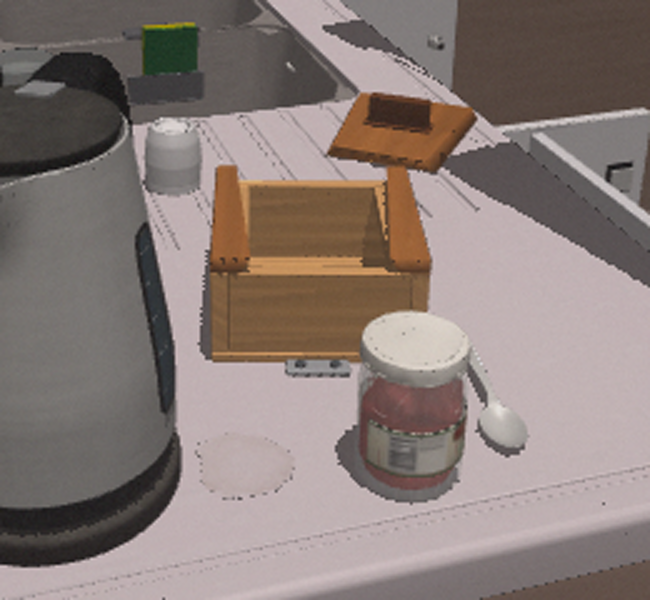

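The top crop shows the case at about (295,360) with its mouth facing right, the lid at (665,380) with its narrow end to the left, and the cup at (480,175) with its handle up and to the right. The jar is at (88,480) and a kettle stands on the left. The side crop agrees: the cup is upright, and the kettle is beside the case.

```bash
cat > h.py <<'E'
from rig import robot, jaws, solver, imaging, order, nets
import cv2,numpy as np
def cam(c,s=None):
    i=imaging.camera_info(c); f=210/np.tan(np.radians(i["vfov"]/2))
    if c=="wrist":
        s=s or robot.get_state(); T=np.eye(4); T[:3,:3]=s["tcp_rot"]; T[:3,3]=s["position"]; M=T@i["T_tool_cam"]
    else: M=np.linalg.inv(i["view"])
    return f,i["cx"],i["cy"],M
def ray(c,px,z,s=None):           # pixel -> world at height z
    f,cx,cy,M=cam(c,s); d=M[:3,:3]@[(px[0]-cx)/f,(px[1]-cy)/f,1]; o=M[:3,3]
    return o+d*(z-o[2])/d[2]
def cloud(c,d,s=None):
    f,cx,cy,M=cam(c,s); v,u=np.mgrid[:420,:560]
    P=np.stack([(u-cx)/f*d,(v-cy)/f*d,d],-1)@M[:3,:3].T+M[:3,3]; P[d<=0]=np.nan
    return P
def down(yaw):                     # tool y axis at world angle yaw (deg), z down
    a=np.radians(yaw); y=np.array([np.cos(a),np.sin(a),0]); z=np.array([0,0,-1.]); return np.stack([np.cross(y,z),y,z],1)
E
python3 - <<'E'
from h import *
d=np.load("pics/top0.npy"); P=cloud("top",d)
def box(n,m):
    q=P[m][:,:2]; r=cv2.minAreaRect((q*1000).astype(np.float32)); print(n,len(q),q.mean(0).round(4),np.round(r[0],1),np.round(r[1],1),round(r[2],1), "z",np.median(P[m][:,2]).round(4))
Z=P[...,2]; v,u=np.mgrid[:420,:560]
R=lambda cx,cy,w,h:(abs(u-cx)<w/2)&(abs(v-cy)<h/2)
box("jaws",R(244,256,100,100)&(abs(Z-.084)<.006))
box("lidtop",R(395,264,80,80)&(abs(Z-.012)<.006))
box("bar",R(395,264,80,80)&(Z>.03)&(Z<.05))
box("cup",R(325,180,45,40)&(Z>.02)); box("cuptop",R(325,180,45,40)&(Z>.05))
box("mug",R(265,155,50,50)&(Z>.08)); box("jar",R(168,303,50,50)&(Z>.08))
print("table z",np.nanmedian(Z[R(340,250,40,30)]),np.nanstd(Z[R(340,250,40,30)]))
for n,p,z in (("case",(242.8,258),0),("mouth",(274.5,241.9),.072),("lid",(396.9,260.7),0),("grip",(400,257.5),.036),("cup",(324.1,180.6),0)): print(n,ray("top",p,z).round(4))
for n,p,z in (("case",(304.1,281.2),0),("mouth",(301.4,232.8),.072),("lid",(338.1,215.3),0),("grip",(336.9,203),.036),("cup",(243.8,228.6),0)): print("side",n,ray("side",p,z).round(4))
E
```

```text
jaws 1395 [0.4936 0.0996] [499.1  93.6] [148.3 143.6] 13.2 z 0.0838
lidtop 2990 [ 0.4738 -0.2429] [ 478.4 -237.9] [147.8 168.7] 1.1 z 0.0122
bar 190 [ 0.4752 -0.2384] [ 476.  -238.6] [13.3 59.7] 83.4 z 0.0417
cup 502 [ 0.66   -0.0879] [663.8 -98.2] [48.7 77.9] 16.6 z 0.0548
cuptop 318 [ 0.6596 -0.085 ] [660.9 -93.5] [44.2 62.7] 7.8 z 0.0577
mug 744 [0.7235 0.0349] [725.6  35.5] [68.5 66.3] 66.1 z 0.0912
jar 778 [0.4092 0.2591] [409.7 259.6] [60.4 62.7] 86.4 z 0.093
table z -0.0002322861154246958 0.0022894620583532163
case [0.5012 0.1031 0.    ]
mouth [0.5216 0.0289 0.072 ]
lid [ 0.4735 -0.245   0.    ]
grip [ 0.476 -0.244  0.036]
cup [ 0.6719 -0.0957  0.    ]
side case [0.5006 0.0903 0.    ]
side mouth [0.5185 0.0322 0.072 ]
side lid [ 0.4753 -0.2307  0.    ]
side grip [ 0.4791 -0.2223  0.036 ]
side cup [ 0.6797 -0.1027  0.    ]
```

Run:
```python
from h import *
P=cloud("top",np.load("pics/top0.npy")); c=np.array([.499,.0936]); Z=P[...,2]
r=np.hypot(P[...,0]-c[0],P[...,1]-c[1]); a=np.degrees(np.arctan2(P[...,1]-c[1],P[...,0]-c[0]))
for lo in range(-180,180,15):
    m=(a>=lo)&(a<lo+15)&(Z>.095)
    if m.any() and np.percentile(r[m],2)<.3: print(lo,np.percentile(r[m],2).round(3),np.percentile(Z[m],98).round(3))
print(robot.get_state()["t"])
for n,p,y in (("lid",[.476,-.238,.2],83),("case",[.499,.094,.25],103),("cup",[.66,-.09,.17],16)):
    q=[solver.ik(p,down(y+k)) for k in (0,180)]
    print(n,[None if x is None else np.round(x,0) for x in q])
    i=min((k for k in (0,1) if q[k] is not None),key=lambda k:abs(q[k][5]))
    robot.goto(p,down(y+180*i)); robot.dwell(.15)
    s=robot.get_state(); im,d=imaging.grab_frame("wrist")
    np.savez(f"pics/w_{n}.npz",im=im,d=d,pos=s["position"],rot=s["tcp_rot"]); print(s["t"],s["position"])
    cv2.imwrite(f"pics/w_{n}.png",im[:,:,::-1])
    for l in {"lid":["lid","lid_grip"],"case":["case","case_mouth"],"cup":["espresso_cup"]}[n]:
        print(l,[(np.round(r["pixel"],1).tolist(),round(r["p"],2)) for r in nets.landmark_of("wrist",l)[:2]])
cv2.imwrite("pics/w3.png",cv2.resize(np.hstack([cv2.imread(f"pics/w_{n}.png") for n in("lid","case","cup")]),(800,200),interpolation=cv2.INTER_AREA))
```

```text
-180 0.286 0.4
-165 0.254 0.742
-150 0.25 0.813
-30 0.238 0.172
-15 0.159 0.691
0 0.142 0.725
15 0.134 0.754
30 0.128 0.782
45 0.141 0.801
60 0.158 0.759
75 0.193 0.678
105 0.16 0.098
120 0.166 0.098
1.5
lid [array([ -5.,   8., -20.,   0., -62., -92.]), array([ -5.,   8., -20.,   0., -62.,  88.])]
3.2583 [ 0.4758817  -0.23856987  0.19993754]
lid [([277.4, 185.6], 0.57)]
lid_grip [([276.7, 196.8], 0.59)]
case [array([  33.,    4.,  -18.,    0.,  -68., -110.]), array([ 33.,   4., -18.,   0., -68.,  70.])]
4.8333 [0.49906602 0.09292786 0.24976891]
case [([273.0, 175.0], 0.96), ([352.3, 190.8], 0.64)]
case_mouth [([349.1, 189.5], 0.63)]
cup [array([   9.,   22.,   -5.,    0.,  -63., -173.]), array([  9.,  22.,  -5.,   0., -63.,   7.])]
6.1583 [ 0.66003811 -0.08887641  0.1710927 ]
espresso_cup [([265.3, 180.1], 0.59)]
```

View pics/w3.png

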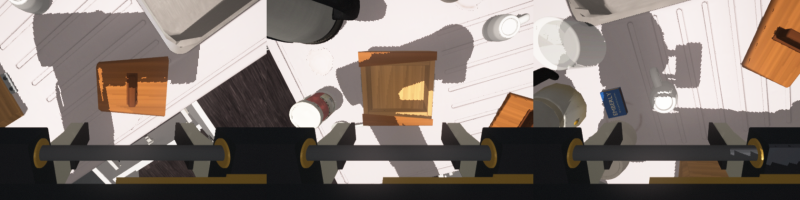

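The wrist pictures show the lid with its bar, the case, and the cup at about (665,95) in the strip, handle up and to the right. All are unobstructed. Next I fit poses from these clouds.

Run:
```python
from h import *
L={}
for n in("lid","case","cup"):
    z=np.load(f"pics/w_{n}.npz"); s=dict(position=z["pos"],tcp_rot=z["rot"]); L[n]=(cloud("wrist",z["d"],s),z["im"],s)
v,u=np.mgrid[:420,:560]
def rect(n,q):
    r=cv2.minAreaRect((q[:,:2]*1000).astype(np.float32)); print(n,len(q),np.round(r[0],1),np.round(r[1],1),round(r[2],1),"z",np.median(q[:,2]).round(4)); return r
def near(P,c,r): return np.hypot(P[...,0]-c[0],P[...,1]-c[1])<r
P=L["lid"][0]; m=near(P,(.476,-.238),.11)&(v<260)
bar=P[m&(abs(P[...,2]-.042)<.004)]; rect("bar",bar); top=P[m&(abs(P[...,2]-.012)<.004)]; rect("lidtop",top)
h=cv2.approxPolyDP(cv2.convexHull((top[:,:2]*1000).astype(np.float32)),8,True)[:,0]; print(h)
P=L["case"][0]; m=near(P,(.499,.094),.12)&(v<260)
jaw=P[m&(abs(P[...,2]-.084)<.004)]; rect("jaws",jaw)
a=np.radians(103.2);q=jaw[:,:2]-[.499,.0936]; X=q@[np.cos(a),np.sin(a)];Y=q@[-np.sin(a),np.cos(a)]
for t in(-60,-30,0,30,60):
    k=abs(X*1000-t)<6; yl=Y[k&(Y>0)];yr=Y[k&(Y<0)]; print(t,[np.round(1000*x,1) for x in(yr.min(),yr.max(),yl.min(),yl.max())])
led=P[m&(abs(P[...,2]-.072)<.004)]; rect("ledges",led)
P,im,s=L["cup"]; m=near(P,(.66,-.088),.07)&(v<260)
from scipy.optimize import least_squares
for src,PP in (("wrist",P),("top",cloud("top",np.load("pics/top0.npy")))):
    mm=near(PP,(.66,-.088),.07)&((v<260)|(src=="top"))
    rim=PP[mm&(PP[...,2]>.055)&(PP[...,2]<.065)]
    c,rr=cv2.minEnclosingCircle((rim[:,:2]*1000).astype(np.float32)); print(src,"rim",np.round(c,1),round(rr,1),len(rim))
    al=PP[mm&(PP[...,2]>.012)&(PP[...,2]<.075)]; dd=al[:,:2]*1000-c; far=dd[np.hypot(*dd.T)>29]; rect(src+" all",al)
    print("handle dir",np.degrees(np.arctan2(*far.mean(0)[::-1])),np.hypot(*far.T).max(),len(far))
x,y=ray("wrist",(0,0),0,s)[:2],0
cv2.imwrite("pics/cupz.png",cv2.resize(im[120:260,180:380][:,:,::-1],None,fx=3,fy=3))
```

```text
bar 940 [ 475.7 -238.8] [13.1 59.3] 82.6 z 0.0414
lidtop 14697 [ 476.  -238.7] [144.4 120.8] 82.6 z 0.0117
[[ 529.6109  -173.43459]
 [ 438.6241  -164.11403]
 [ 408.49377 -302.2009 ]
 [ 526.79755 -316.31738]]
jaws 6520 [501.1  95.6] [143.2 144.2] 12.9 z 0.0837
-60 [np.float64(-73.7), np.float64(-57.7), np.float64(57.7), np.float64(69.4)]
-30 [np.float64(-73.9), np.float64(-55.2), np.float64(54.9), np.float64(69.0)]
0 [np.float64(-74.0), np.float64(-52.8), np.float64(52.1), np.float64(68.9)]
30 [np.float64(-74.2), np.float64(-50.4), np.float64(49.9), np.float64(68.6)]
60 [np.float64(-74.3), np.float64(-48.0), np.float64(46.8), np.float64(68.7)]
ledges 4116 [495.8  94. ] [120.6 144.4] 12.9 z 0.0716
wrist rim [662.1 -84. ] 21.3 2059
wrist all 3770 [674. -93.] [48.4 76.1] 58.2 z 0.0557
handle dir -54.535009867650615 56.22247575496581 687
top rim [660.4 -84.1] 21.5 243
top all 530 [663.8 -98.2] [48.7 77.9] 16.6 z 0.0541
handle dir -55.467503252267896 55.48527088200689 79
```

View pics/cupz.png

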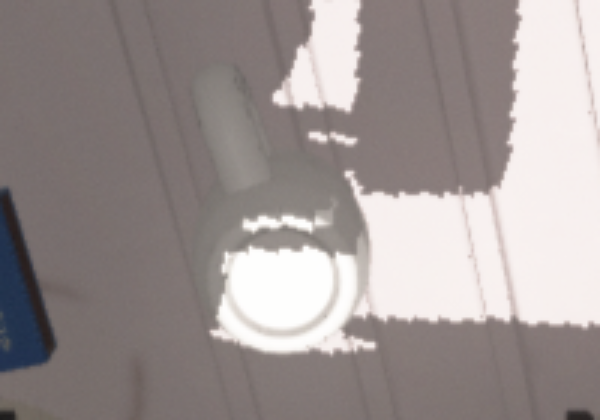

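The cup zoom shows the body at (280,270) and the handle pointing up to (215,80), which gives a world handle direction of about -56°. I'll grasp the cup about 18° off its x axis so the gripper body clears the mug.

Run:
```python
from h import *
def st(n): s=robot.get_state(); print(n,round(s["t"],2),s["position"].round(4),"F",s["force"].round(1),"w",round(s["grip_width"],3),"ff",round(s["finger_force"],1)); return s
robot.goto([.662,-.084,.12],down(196)); robot.servo_line([.662,-.084,.026],speed=.12); st("down")
jaws.move_gripper(.3); st("grip")
robot.servo_line([.662,-.084,.15],speed=.2); s=st("lift")
assert s["grip_width"]>.4
p=[.4844,.0912]
robot.goto([*p,.15],down(265)); robot.dwell(.2); st("over")
im,d=imaging.grab_frame("wrist"); cv2.imwrite("pics/over.png",im[:,:,::-1])
im,d=imaging.grab_frame("top"); cv2.imwrite("pics/overt.png",cv2.resize(im[170:330,160:360][:,:,::-1],None,fx=3,fy=3))
im,d=imaging.grab_frame("side"); cv2.imwrite("pics/overs.png",cv2.resize(im[130:330,200:420][:,:,::-1],None,fx=2.5,fy=2.5))
a=cv2.imread("pics/over.png"); b=cv2.imread("pics/overs.png"); cv2.imwrite("pics/over2.png",np.hstack([cv2.resize(a,(400,300)),cv2.resize(b,(400,364))[:300]]))
```

```text
down 7.51 [ 0.6628 -0.084   0.027 ] F [ 0.2 -0.1 -0.1] w 1.005 ff 0.0
grip 8.24 [ 0.6619 -0.084   0.026 ] F [0.8 0.3 1.1] w 0.546 ff 29.6
lift 9.01 [ 0.661  -0.0839  0.1486] F [-0.4  0.3 -2.7] w 0.546 ff 29.5
over 10.19 [0.485  0.0907 0.1496] F [ 0.   0.9 -1.7] w 0.545 ff 29.5
```

View pics/over2.png

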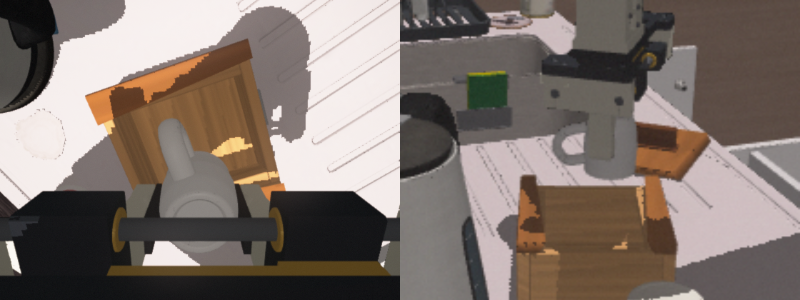

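The wrist half shows the cup held with its handle square to the far jaw. The side half shows it clear above the opening, so I lower it.

Run:
```python
from h import *
def st(n): s=robot.get_state(); print(n,round(s["t"],2),s["position"].round(4),"F",s["force"].round(1),"w",round(s["grip_width"],3),"ff",round(s["finger_force"],1)); return s
p=[.4844,.0912]
robot.servo_line([*p,.05],speed=.15); st("in")
for z in (.042,.038,.0355,.034):
    robot.servo_line([*p,z],speed=.06); s=st("low")
    if s["force"][2]>3: break
jaws.move_gripper(.70); st("rel")
robot.servo_line([*p,.16],speed=.15); st("up")
# look at cup in case, then lid
robot.goto([.49,.09,.25],down(283)); robot.dwell(.1)
im,d=imaging.grab_frame("wrist"); cv2.imwrite("pics/incase.png",cv2.resize(im[60:270,150:420][:,:,::-1],None,fx=2,fy=2)); st("view")
```

```text
in 11.16 [0.4849 0.0914 0.0506] F [-0.6  0.6 -1.3] w 0.546 ff 29.5
low 11.44 [0.4844 0.0912 0.0421] F [ 0.7  0.6 -0.5] w 0.547 ff 29.5
low 11.69 [0.4843 0.0911 0.0379] F [-0.5 -0.4 -1.6] w 0.544 ff 29.5
low 11.94 [0.4843 0.0912 0.0354] F [ 0.2  0.2 -1.5] w 0.547 ff 29.5
low 12.19 [0.4844 0.0912 0.034 ] F [-0.9  0.2 -1.9] w 0.545 ff 29.5
rel 12.71 [0.4844 0.0912 0.034 ] F [ 0.5  0.4 -0.2] w 0.7 ff 0.0
up 13.7 [0.4838 0.0909 0.1592] F [-0.7  0.6 -0.6] w 0.698 ff 0.0
view 14.3 [0.4891 0.0896 0.2483] F [-0.9 -0.3 -1.6] w 0.7 ff 0.0
```

View pics/incase.png

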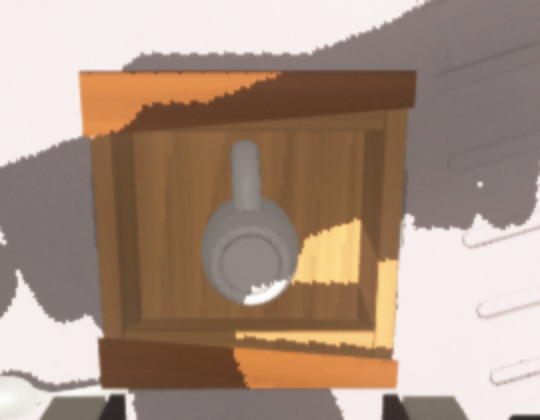

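The cup stands upright on the case floor at about (250,250), clear of all the walls, with its handle up. Next is the lid.

```bash
cat >> h.py <<'E'
C=np.array([.4990,.0945]); YAW=102.9; A=np.radians(YAW); ex=np.array([np.cos(A),np.sin(A)]); ey=np.array([-ex[1],ex[0]])
def st(n):
    s=robot.get_state(); q=s["position"][:2]-C; f=s["force"][:2]
    print(n,round(s["t"],2),"XY",(q@ex*1000).round(1),(q@ey*1000).round(1),"z",s["position"][2].round(4),"Fxy",(f@ex).round(1),(f@ey).round(1),"Fz",s["force"][2].round(1),"T",s["ft_torque"].round(2),"w",round(s["grip_width"],3),"ff",round(s["finger_force"],1)); return s
def at(X,Y,z): return [*(C+X/1000*ex+Y/1000*ey),z]
E
python3 - <<'E'
from h import *
p=[.4758,-.2387]; R=down(262.6)
robot.goto([*p,.12],R); robot.servo_line([*p,.019],speed=.12); st("down")
jaws.move_gripper(0.0); s=st("grip"); assert .1<s["grip_width"]<.3
robot.servo_line([*p,.14],speed=.15); st("lift")
robot.goto(at(-165,0,.14),down(YAW+180)); robot.dwell(.2); st("start")
s=robot.get_state(); im,d=imaging.grab_frame("wrist"); np.savez("pics/w_start.npz",im=im,d=d,pos=s["position"],rot=s["tcp_rot"])
cv2.imwrite("pics/start.png",im[:,:,::-1])
P=cloud("wrist",d,s); q=P[...,:2]-C; X=q@ex*1000; Y=q@ey*1000; Z=P[...,2]; v,u=np.mgrid[:420,:560]
m=(abs(X+165)<80)&(abs(Y)<75)&(v<300)&(Z>.10)
for lo in range(-240,-90,15):
    k=m&(abs(X-lo)<4); 
    if k.sum()>5: print(lo,k.sum(),Y[k].min().round(1),Y[k].max().round(1),np.median(Z[k]).round(4))
for t in(-60,-30,0,30,60):
    k=(abs(X-t)<6)&(abs(Z-.084)<.004)&(v<300); yl=Y[k&(Y>0)];yr=Y[k&(Y<0)]; print(t,[np.round(x,1) for x in(yr.min(),yr.max())] if len(yr) else 0,[np.round(x,1) for x in (yl.min(),yl.max())] if len(yl) else 0)
E
```

```text
down 16.62 XY -319.7 96.4 z 0.0196 Fxy -0.2 0.6 Fz 0.5 T [-0.1   0.15 -0.02] w 0.699 ff 0.0
grip 17.44 XY -319.6 97.0 z 0.019 Fxy -0.1 0.8 Fz -0.5 T [-0.14  0.23 -0.02] w 0.157 ff 30.0
lift 18.4 XY -319.2 97.7 z 0.139 Fxy 0.9 -0.3 Fz -1.8 T [-0.08  0.15  0.03] w 0.159 ff 30.0
start 19.36 XY -165.7 0.5 z 0.1397 Fxy -0.9 0.3 Fz -1.6 T [-0.14  0.12  0.04] w 0.158 ff 30.0
-240 344 -64.9 -1.4 0.1323
-225 2184 -64.5 -0.7 0.1325
-210 2149 -63.2 -0.9 0.1325
-195 3156 -62.0 -0.5 0.133
-180 3568 -60.9 -4.6 0.1336
-165 2770 -59.4 -0.1 0.1555
-150 3399 -58.3 -4.0 0.1335
-135 2967 -57.0 -1.0 0.133
-120 1851 -55.8 -0.9 0.1324
-105 1797 -54.6 -0.8 0.1324
-60 [np.float64(-75.1), np.float64(-58.2)] 0
-30 [np.float64(-74.6), np.float64(-55.8)] 0
0 [np.float64(-71.3), np.float64(-53.6)] 0
30 0 0
60 0 0
```

View pics/start.png

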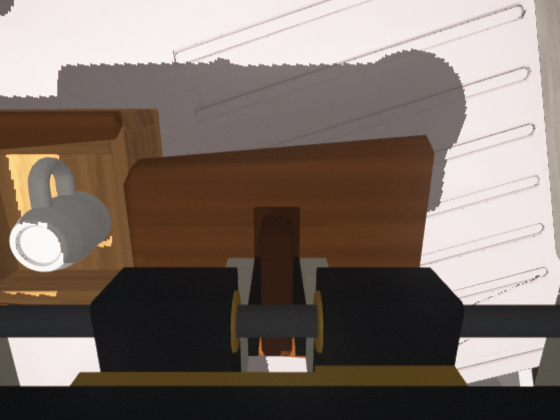

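The lid is held level and square behind the mouth. Measured in the same view, the lid sits about 0.9 mm to +Y of the ways, so I'll run at Y=-0.7.

Run:
```python
from h import *
robot.servo_line(at(-165,-.7,.0922),speed=.12); st("low")
for X,z in ((-130,.0922),(-100,.092),(-70,.092),(-50,.0918),(-35,.0916),(-25,.0914),(-18,.0913),(-14,.0912)):
    robot.servo_line(at(X,-.7,z),speed=.06); s=st("slide"); f=s["force"]
    if np.linalg.norm(f)>8: print("STOP"); break
s=robot.get_state(); im,d=imaging.grab_frame("wrist"); cv2.imwrite("pics/slid.png",im[:,:,::-1]); np.savez("pics/w_slid.npz",im=im,d=d,pos=s["position"],rot=s["tcp_rot"])
```

```text
low 19.96 XY -165.3 -0.9 z 0.0925 Fxy 0.7 -0.7 Fz -2.3 T [-0.11  0.04 -0.04] w 0.157 ff 30.0
slide 20.69 XY -129.8 -0.8 z 0.0923 Fxy -0.6 -0.4 Fz -2.2 T [-0.13  0.09 -0.01] w 0.156 ff 30.0
slide 21.34 XY -99.7 -0.8 z 0.0921 Fxy -0.0 0.1 Fz -2.0 T [-0.14  0.08  0.01] w 0.155 ff 30.0
slide 21.99 XY -69.8 -0.7 z 0.092 Fxy 0.3 0.9 Fz -2.1 T [-0.17  0.11  0.03] w 0.158 ff 30.0
slide 22.48 XY -49.6 -0.7 z 0.0918 Fxy 0.5 0.4 Fz -1.9 T [-0.1   0.1   0.03] w 0.158 ff 30.0
slide 22.88 XY -34.6 -0.7 z 0.0916 Fxy -0.4 0.4 Fz -1.4 T [-0.18  0.17  0.01] w 0.156 ff 30.0
slide 23.19 XY -24.7 -0.7 z 0.0914 Fxy 0.3 -0.4 Fz -2.4 T [-0.1   0.14 -0.  ] w 0.153 ff 30.0
slide 23.46 XY -17.7 -0.8 z 0.0913 Fxy 0.7 -0.6 Fz -1.7 T [-0.12  0.11 -0.02] w 0.153 ff 30.0
slide 23.71 XY -13.8 -0.7 z 0.0912 Fxy 0.1 0.2 Fz -1.8 T [-0.12  0.08  0.02] w 0.162 ff 30.0
```

Run:
```python
from h import *
z=.0912
while z>.0894:
    z-=.0004; robot.servo_line(at(-14,-.7,z),speed=.02); s=st("set")
    if s["force"][2]>-.5: break
jaws.move_gripper(.35); robot.dwell(.15); st("open"); jaws.move_gripper(0.); st("regrip")
X=-14; Y=-.7
while X<3:
    X+=1; robot.servo_line(at(X,Y,z),speed=.03); s=st("push"); fy=s["force"][:2]@ey; fx=s["force"][:2]@ex
    if fx<-8 or abs(fy)>8: break
s=robot.get_state(); im,d=imaging.grab_frame("wrist"); cv2.imwrite("pics/slid2.png",im[:,:,::-1]); np.savez("pics/w_slid2.npz",im=im,d=d,pos=s["position"],rot=s["tcp_rot"])
```

```text
set 24.01 XY -14.0 -0.8 z 0.091 Fxy 1.0 1.6 Fz 0.7 T [0.05 0.53 0.06] w 0.158 ff 30.0
open 24.72 XY -14.0 -0.7 z 0.0908 Fxy 0.1 -0.3 Fz -0.1 T [-0.11  0.06  0.06] w 0.35 ff 0.0
regrip 25.15 XY -14.0 -0.7 z 0.0908 Fxy 0.3 0.3 Fz 0.8 T [-0.12  0.13 -0.01] w 0.156 ff 30.0
push 25.4 XY -13.0 -0.7 z 0.0908 Fxy -1.1 -0.4 Fz -0.4 T [-0.27  0.12 -0.03] w 0.163 ff 30.0
push 25.65 XY -12.0 -0.7 z 0.0908 Fxy -1.0 0.8 Fz 0.1 T [-0.28  0.19  0.03] w 0.158 ff 30.0
push 25.9 XY -10.9 -0.7 z 0.0908 Fxy -0.8 -0.0 Fz -0.5 T [-0.14  0.22  0.03] w 0.159 ff 30.0
push 26.15 XY -9.9 -0.7 z 0.0908 Fxy -0.3 0.8 Fz 0.2 T [-0.1   0.21  0.03] w 0.159 ff 30.0
push 26.4 XY -8.9 -0.7 z 0.0908 Fxy 0.4 0.1 Fz 0.6 T [-0.09  0.23 -0.01] w 0.156 ff 30.0
push 26.65 XY -7.9 -0.7 z 0.0908 Fxy -0.4 -0.3 Fz -0.0 T [-0.15  0.2   0.03] w 0.152 ff 30.0
push 26.9 XY -6.9 -0.7 z 0.0908 Fxy 0.3 0.4 Fz 0.5 T [-0.17  0.25 -0.03] w 0.159 ff 30.0
push 27.15 XY -5.9 -0.7 z 0.0908 Fxy -0.6 1.3 Fz -0.3 T [-0.11  0.22 -0.05] w 0.153 ff 30.0
push 27.4 XY -4.9 -0.7 z 0.0908 Fxy -0.6 0.6 Fz -0.1 T [-0.16  0.24  0.01] w 0.16 ff 30.0
push 27.65 XY -3.9 -0.7 z 0.0908 Fxy 0.3 0.4 Fz 0.7 T [-0.17  0.21 -0.05] w 0.159 ff 30.0
push 27.9 XY -3.0 -0.7 z 0.0908 Fxy -0.2 0.9 Fz 0.7 T [-0.34  0.28  0.02] w 0.154 ff 30.0
push 28.15 XY -2.0 -0.6 z 0.0908 Fxy -0.7 0.4 Fz 0.5 T [-0.54  0.31  0.04] w 0.157 ff 30.0
push 28.4 XY -1.1 -0.5 z 0.0908 Fxy -1.7 1.8 Fz 2.1 T [-0.84  0.55  0.01] w 0.153 ff 30.0
push 28.65 XY -0.1 -0.5 z 0.0908 Fxy -3.0 1.8 Fz 2.2 T [-1.19  0.57  0.04] w 0.158 ff 30.0
push 28.9 XY 0.3 -0.5 z 0.0908 Fxy -7.1 1.3 Fz 2.5 T [-2.5  -0.11  0.12] w 0.157 ff 30.0
push 29.15 XY 0.4 -0.5 z 0.0908 Fxy -12.5 -0.6 Fz 0.6 T [-4.46 -1.16  0.12] w 0.152 ff 30.0
```

Run:
```python
from h import *
s=st("now"); z=.0908
robot.servo_line(at(2.6,-.5,z),speed=.02); s=st("p")
if s["force"][:2]@ex>-14: robot.servo_line(at(3.0,-.5,z),speed=.02); st("p")
robot.dwell(.3); st("hold")
jaws.move_gripper(.4); st("open")
s=robot.get_state(); p=s["position"]
robot.servo_line(at(0.4,-.5,.2),speed=.15); st("up")
robot.goto(at(0,-10,.27),down(YAW+180)); robot.dwell(.15)
s=st("v"); im,d=imaging.grab_frame("wrist"); cv2.imwrite("pics/fin.png",im[:,:,::-1])
P=cloud("wrist",d,s); q=P[...,:2]-C; X=q@ex*1000; Y=q@ey*1000; Z=P[...,2]; v,u=np.mgrid[:420,:560]
k=(abs(Y)<45)&(abs(Z-.084)<.005)&(abs(X)<90)&(v<260); j=(abs(Y)>62)&(abs(Y)<76)&(abs(Z-.084)<.005)&(abs(X)<90)&(v<260); b=(abs(Y)<40)&(abs(Z-.114)<.005)&(abs(X)<40)&(v<260)
for n,m in(("lid",k),("jaw",j),("bar",b)): print(n,np.percentile(X[m],[.5,99.5]).round(1),np.median(Z[m]).round(4))
im,d=imaging.grab_frame("side"); cv2.imwrite("pics/fins.png",im[:,:,::-1])
a=cv2.resize(cv2.imread("pics/fin.png")[60:330,140:440],(400,360)); c=cv2.resize(cv2.imread("pics/fins.png")[160:394,180:440],(400,360)); cv2.imwrite("pics/final.png",np.hstack([a,c]))
```

```text
now 29.2 XY 0.4 -0.4 z 0.0908 Fxy -12.8 0.2 Fz 1.1 T [-4.43 -1.19  0.09] w 0.162 ff 30.0
p 29.45 XY 0.4 -0.4 z 0.0908 Fxy -16.3 -3.2 Fz 0.0 T [-5.65 -2.13  0.11] w 0.157 ff 30.0
hold 29.75 XY 0.4 -0.4 z 0.0908 Fxy -16.4 -3.4 Fz -1.4 T [-5.61 -2.17  0.13] w 0.154 ff 30.0
open 30.37 XY 2.8 -0.6 z 0.0908 Fxy -1.1 -0.5 Fz 1.1 T [-0.11  0.15 -0.02] w 0.397 ff 0.0
up 31.24 XY 0.4 0.1 z 0.1991 Fxy 0.3 -0.2 Fz 0.4 T [-0.1   0.14  0.02] w 0.401 ff 0.0
v 31.77 XY -0.1 -9.1 z 0.2683 Fxy 0.1 1.1 Fz 0.1 T [-0.12  0.13 -0.04] w 0.403 ff 0.0
lid [-70.5  72.1] 0.084
jaw [-70.6  71.9] 0.0837
bar [-5.9  7.8] 0.1136
```

View pics/final.png

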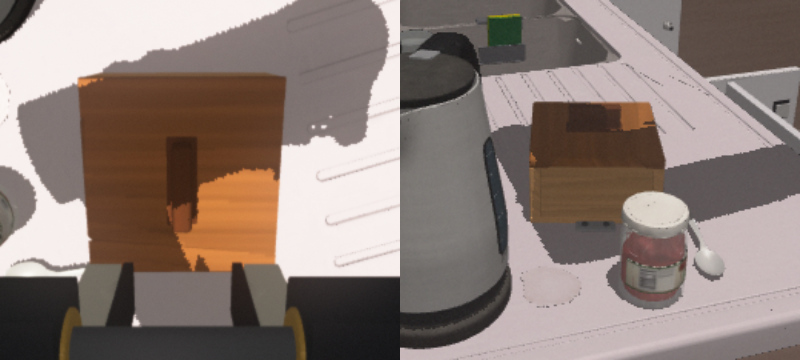

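The lid sits flush with the jaws: its ends measure -70.5/72.1 mm against -70.6/71.9 mm for the jaws. It wedged at 16 N, the gripper is clear, and the jar is where it was.

```bash
python3 -c "
from h import *
print(order.job_done())"
```

```text
the job is handed in; nothing more can be done
None
```

The job is handed in: the cup stands upright in the case, and the lid is wedged with a 16 N push and flush to within about 0.2 mm. I didn't touch the mug or the jam jar, the gripper is clear of everything, and it took about 32 s of the 58 s.

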